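# Refit the level probe and splash guard of a syrup doser

### The job

The syrup doser has been washed and needs putting back together: take the level probe (the rod with the round black grip) out of its stand and push it down into the doser's leaning port until its collar sits fully home on the mouth. Then take the tall plain splash guard out of its stand and slide it upright, all the way down, into the slot in front of the port. Let go of both, and leave the look-alike paddle, the short slotted grille, the cups and the can where they are.

Things in the scene. Friction and masses are not known exactly. Their poses are not given: they have to be found in the camera images.
- probe_mid (a point): level probe, loose, 90 g, 146 mm long; point on its axis half-way, 73 mm above the tip; z along the rod towards the grip. From the tip: steel rod 10 mm diameter for 80 mm (first 10 mm tapered from 3 mm), steel collar 26 mm diameter at 80 to 86 mm, round black grip 22 mm diameter at 86 to 146 mm (grip centre 43 mm along +z from this point). Starts upright in its stand.
- probe_stand: fixed black stand that holds the probe at the start: 50 x 50 x 90 mm with a foot 70 x 70 mm; origin at the centre of its underside. The rod stands in a 13 mm hole and its collar rests on the top, so that the probe's tip is 10 mm above the counter.
- guard_mid (a point): splash guard, loose, 0.21 kg: a plain grey plate 8 mm thick (x), 120 mm wide (y), 190 mm tall (z), the same both ways round; point at its centre. Starts upright in a fixed black stand (34 x 150 x 42 mm, slot 11 x 124 mm), lower edge 10 mm above the counter.
- port: mouth of the doser's leaning port: fixed round white tube, outside 35 mm, bore 13 mm, 81 mm deep, no chamfer. Origin: centre of the mouth, 100 mm above the counter; z points out of the tube along its axis, 35 degrees from vertical, leaning towards the slot; y is level, parallel to the slot. With the probe home its collar lies on the mouth and probe_mid is 7 mm inside (z = -7 mm).
- slot: doser's slot for the guard, fixed. Origin: middle of the slot, 42 mm above the counter, at its block's top; x across it (to the port), y along it, z up. 11 mm wide, 124 mm long, 30 mm deep below the origin; flared lead-in 5 mm high above it. It lies 110 mm in front (-x) of the port's mouth. Guard home: guard_mid is 65 mm above the origin. A guard in place gets in the way of reaching the port.
- unit: the syrup doser, fixed: base plate 210 x 190 x 10 mm, origin at the centre of its underside, -x towards the robot. Slot block 80 mm in front (-x) of its centre, port mouth 30 mm behind it at height 100 mm between two steel cheeks 78 mm high; black housing 190 mm wide, 62 mm high from 105 to 160 mm behind the centre.
- paddle_mid (a point): stirring paddle, loose, not to be moved: same rod, collar and stand as the probe, but a flat steel head 8 x 46 mm; total length 136 mm, point half-way; its top is 146 mm above the counter.
- grille_mid (a point): short grille, loose, not to be moved: grey plate with dark slots, 8 x 120 x 110 mm, standing in a stand like the guard's; point at its centre; top 120 mm above the counter.
- cups: stack of upturned paper cups, loose, not to be moved: 77 mm across at the foot, 112 mm tall, origin at the centre of its underside.
- can: drinks can, not to be moved, 66 mm across, 115 mm tall, origin at the centre of its underside.

How it is judged (in metres and radians):
On the way, in this order (a step that is already met when the one before it is completed fails the run):
1. the level probe is home in the leaning port (x of probe_mid in the frame of port between -0.004 and 0.004 m and y of probe_mid in the frame of port between -0.004 and 0.004 m and z of probe_mid in the frame of port between -0.012 and -0.003 m and angle between the z axis of probe_mid and the z axis of port, either way round below 0.1 rad), for 0.2 s.
2. then the splash guard is home in its slot (x of guard_mid in the frame of slot between -0.014 and 0.014 m and y of guard_mid in the frame of slot between -0.006 and 0.006 m and z of guard_mid in the frame of slot between 0.055 and 0.069 m and angle between guard_mid's own z axis and vertical below 0.13 rad and angle between the y axis of guard_mid and the y axis of slot, either way round below 0.1 rad), for 0.2 s.
At the end, for the whole second after the job is handed in: The probe lies along the port's axis (within 0.1 rad and 4 mm) with its collar within 4 mm of the mouth; the guard stands upright in its slot (within 0.13 rad), its lower edge within 4 mm of the slot's floor and within 6 mm of the middle along the slot; both are at rest and released (all of step 1 and all of step 2 and linear speed of each of probe, guard below 0.02 m/s); the robot touches nothing.
It fails at once if the stirring paddle is moved by more than 30 mm (distance of paddle_mid from where it was at the start of the episode above 0.03 m).
It fails at once if the short slotted grille is moved by more than 30 mm (distance of grille_mid from where it was at the start of the episode above 0.03 m).
It fails at once if the stack of cups is moved by more than 30 mm (distance of cups from where it was at the start of the episode above 0.03 m).
It fails at once if the drinks can is moved by more than 30 mm (distance of can from where it was at the start of the episode above 0.03 m).
It also fails if it takes over 72 s, if anything falls off the work surface, if the arm or the gripper's body presses on something with over 40 N, if the wrist force passes 120 N, or if a joint passes its speed limit or range.

### The arm

A 6-joint arm with a two-finger parallel gripper is mounted at the origin on the work surface. World frame = base frame: x ahead of the robot, y to its left, z up, the work surface at z = 0. Lengths are in m, angles in degrees, forces in N, time in s.
With the tool pointing down it reaches from about 0.3 to 0.95 m from the base axis. Payload 3.1 kg.
Tool frame: the origin (TCP) lies midway between the tips of the shut fingers; the grasp point (between the pads) lies behind it (robot.grasp_offset is the z of the grasp point in the tool frame, in m); z points along the fingers, y is the line along which they close (so a half turn about z gives the same grasp; the last joint's range is limited). The gripper opens to 85 mm and grips with 20 to 120 N. Pads are 22 mm wide; open, the fingers measure 114 mm over their backs; the gripper's body (76 mm by 85 mm) begins 54 mm behind the grasp point. The pads swing forward as they close: fully open they stand 13 mm farther back than shut.
Start: joints at [-80.311, 17.653, 93.61, -0, 68.738, -3.994], TCP at [0.148, -0.607, 0.231] pointing down, gripper open.
Joint ranges: [-175.34, 175.34], [-45.06, 112.39], [2.9, 150.54], [-68.45, 248.45], [3.09, 151.38], [-168.51, 168.51]. Speed limits (degrees/s): [159.86, 159.86, 180, 180, 180, 180].

### API

Orientations are given as a 3x3 rotation matrix whose columns are the frame's x, y, z axes.
In Python, from rig import robot gives the robot as it stands.
- The arm moves only by the tool jog_arm, never from a script. Its argument "rows" is one flat list of numbers, 5 for each row, row after row: the closure, from -1 (fully open) to 1 (shut), so that 0 is half open, then the shift along the tool's x, y, z in cm, then the turn about the tool's z in rad. In form: [fingers, tx, ty, tz, spin, fingers, tx, ty, tz, spin, ...]. A call has 1 to 20 rows; each row is the pose to reach, as a shift and turn from the pose commanded when the call began, along the tool's axes at that moment; what a row does not reach only later rows make up. A row lasts 1/8 s, in which the tool goes at most 62.5 mm and 10.7 degrees, less where a joint would pass 70% of its speed; a pose out of reach is approached as far as the arm can. A call with a gripper value outside its range is refused whole. The fingers move at their own pace and stop on an object; the grip force is fixed at half the most. Time passes only in rows, so rows that repeat a pose let the fingers close. It gives the time, the measured TCP pose, the force, the opening and the grip force at its end, in the units of the state.
- robot.state(): the state, without advancing time (a new reading comes with each control period).
- robot.read_camera(name): name is "side" or "top"; returns the picture (420x560x3 uint8, blue, green, red); there is no depth.
- robot.camera_params(name): a dict with "fx", "fy", "cx", "cy" (pixels), "eye" and "orientation" of the camera in the world. Camera axes: x right, y up, looking along -z (the intrinsics and any distortion apply to the point x, -y, -z); pixel columns grow to the right and rows downward; lengths in m; the calibration is good to about 2 mm. A picture is of the moment at which its call begins. camera_params takes no time and is no camera call.
- robot.job_done(): hands the job in; it is judged then, once.
The state is a dict: "clock": time; "qpos": joint angles; "joint_velocities": joint speeds; "joint_efforts": joint torques, N m; "ee_pos": TCP position; "tool_rot": TCP orientation; "contact_force": force on the tool from outside, world axes, zero at the start; "moment": the same for the moment, N m; "grip_width": finger opening in m; "grasp_force": force on a finger pad.
Only numpy, scipy, OpenCV 4.12 (cv2) and the standard library are available. Lean on these libraries where they do the work, as an engineer would, in place of code of your own. Each camera call takes 0.05 s, during which the arm holds its last target. There are 200 camera calls.

## Working session

There is one attempt and no reset: what is moved stays moved. The work goes in short steps, Python scripts to look and compute and a tool call to move; the robot and the scene stay as the last step left them, time stands still between calls to the robot, and variables do not carry over. Pictures are saved under pics/ and viewed, at most 10 in all, crops included, and the job is handed in when it is done.

Besides the shell and the picture viewer there is one more tool, called after "Emit:" by a JSON object that holds its "op" and its "data", one argument or row to a line. jog_arm: Moves the arm, as the interface text tells. Its arguments: {"type":"object","properties":{"rows":{"type":"array"}},"required":["rows"]}

```bash
mkdir -p pics; ls; python3 - <<'E'
from rig import robot
import cv2
for n in("side","top"):
    cv2.imwrite(f"pics/{n}0.png",robot.read_camera(n)); print(n,robot.camera_params(n))
print(robot.state(),robot.grasp_offset)
E
```

```text
pics
side {'fx': 441.0089384054202, 'fy': 441.0089384054202, 'cx': 286.4849895060526, 'cy': 204.97839596271785, 'eye': array([0.16593601, 0.90262986, 0.64446051]), 'orientation': array([[-0.91780275,  0.19041356, -0.34839744],
       [-0.39673835, -0.47384413,  0.78617455],
       [-0.01538779,  0.8597758 ,  0.51043981]])}
top {'fx': 526.3203635698507, 'fy': 526.3203635698507, 'cx': 277.98309364265316, 'cy': 216.704910924059, 'eye': array([0.4549878 , 0.04766973, 1.36388534]), 'orientation': array([[ 0.02246646,  0.99710637, -0.07262326],
       [-0.99973027,  0.0228344 ,  0.00424014],
       [ 0.00588618,  0.07250841,  0.99735043]])}
{'clock': 0.1, 'qpos': array([-8.03109646e+01,  1.77004554e+01,  9.36819775e+01,  4.90585203e-05,
        6.87371996e+01, -3.99473467e+00]), 'joint_velocities': array([-0.06779582,  0.02117304, -0.10858544,  0.01121289, -0.0033019 ,
       -0.04796678]), 'joint_efforts': array([ 2.98126779e-04, -4.16406548e+01, -2.77645200e+01, -1.27232815e-04,
        4.03041151e-03,  5.19145857e-06]), 'ee_pos': array([ 0.14768736, -0.60653591,  0.23015377]), 'tool_rot': array([[ 9.71616268e-01,  2.36562263e-01, -3.50621654e-04],
       [ 2.36562478e-01, -9.71614099e-01,  2.05832854e-03],
       [ 1.46253915e-04, -2.08284942e-03, -9.99997820e-01]]), 'contact_force': array([-0.29051623, -1.23174902, -0.29375453]), 'moment': array([ 0.00990817,  0.03024995, -0.00599838]), 'grasp_force': 0.0, 'grip_width': 0.08563140418447018} -0.0187
```

View pics/top0.png

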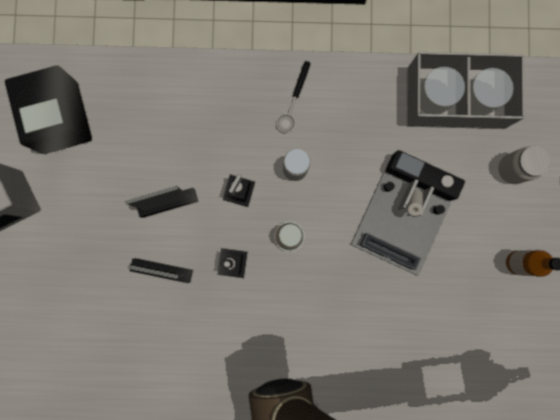

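View pics/side0.png

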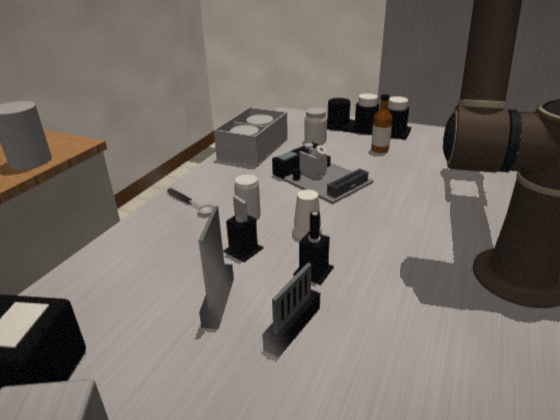

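The top view has the probe at about (230,263), the paddle at (238,188), the tall guard at (155,198), the grille at (160,270), and the doser around (405,215). The slot block is at (390,252) and the port at (416,205). I'll enlarge these areas.

```bash
python3 - <<'E'
import cv2
t=cv2.imread("pics/top0.png");s=cv2.imread("pics/side0.png")
def crop(im,x,y,w,h,k,name):
    c=cv2.resize(im[y:y+h,x:x+w],None,fx=k,fy=k,interpolation=cv2.INTER_CUBIC)
    c=cv2.convertScaleAbs(c,alpha=1.6,beta=15)
    for i in range(0,w,10):
        cv2.line(c,(i*k,0),(i*k,6 if (x+i)%20 else 12),(0,0,255),1)
        if (x+i)%20==0: cv2.putText(c,str(x+i),(i*k,22),0,.4,(0,0,255),1)
    for i in range(0,h,10):
        cv2.line(c,(0,i*k),(6,i*k),(0,0,255),1)
        if (y+i)%20==0: cv2.putText(c,str(y+i),(8,i*k+4),0,.4,(0,0,255),1)
    cv2.imwrite("pics/"+name,c)
crop(t,120,170,140,120,5,"tl.png")
crop(t,345,145,125,130,4,"tu.png")
crop(s,190,180,150,150,4,"sl.png")
crop(s,260,130,120,75,6,"su.png")
E
```

```text
(no output)
```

View pics/tl.png

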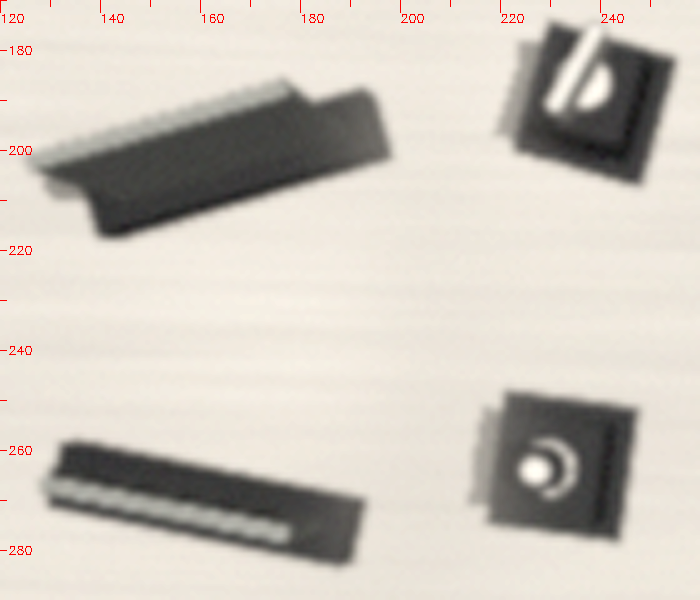

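View pics/tu.png

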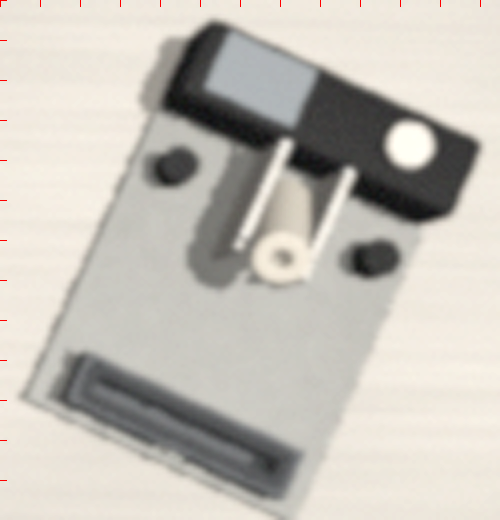

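View pics/su.png

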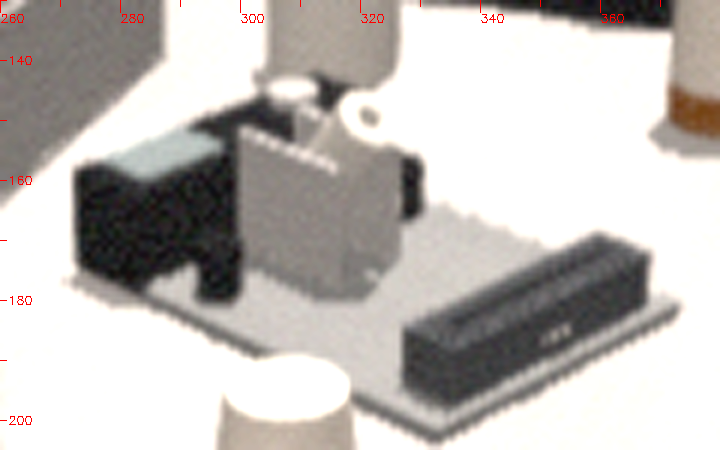

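View pics/sl.png

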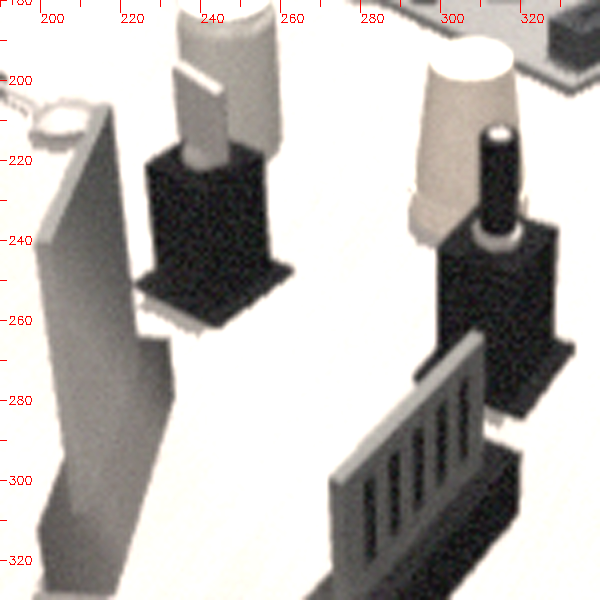

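```bash
cat > h.py <<'E'
import numpy as np
from scipy.optimize import least_squares
from rig import robot
C={n:robot.camera_params(n) for n in("side","top")}
def proj(n,p):
    c=C[n];q=(np.asarray(p,float)-c["eye"])@c["orientation"]
    return np.stack([c["cx"]-c["fx"]*q[...,0]/q[...,2],c["cy"]+c["fy"]*q[...,1]/q[...,2]],-1)
def ray(n,u,v,z):
    "point on pixel ray at height z"
    c=C[n];d=c["orientation"]@np.array([(u-c["cx"])/c["fx"],-(v-c["cy"])/c["fy"],-1]);e=c["eye"]
    return e+d*(z-e[2])/d[2]
def fit(obs,x0):
    "obs: (cam, local point, pixel, weight); pose x,y,yaw"
    def P(x,l):
        c,s=np.cos(x[2]),np.sin(x[2]);return [x[0]+c*l[0]-s*l[1],x[1]+s*l[0]+c*l[1],l[2]]
    f=lambda x:np.concatenate([(proj(n,P(x,l))-px)*w for n,l,px,w in obs])
    r=least_squares(f,x0);return r.x,r.fun.round(1)
E
python3 - <<'E'
from h import *
T=lambda x,y,k,ox,oy:np.array([x/k+ox,y/k+oy])
tl=lambda x,y:T(x,y,5,120,170); tu=lambda x,y:T(x,y,4,345,145); sl=lambda x,y:T(x,y,4,190,180); su=lambda x,y:T(x,y,6,260,130)
print("probe",fit([("top",(0,0,.156),tl(535,471),1),("top",(0,0,.096),tl(552,469),1),("side",(0,0,.156),sl(498,132),1)],[.3,.1,0]))
for n,p in(("top",tl(535,471)),("side",sl(498,132))):print(ray(n,*p,.156))
for n,p in(("top",tl(160,124)),("side",sl(74.5,172.5))):print("gc",ray(n,*p,.2))
h=.2
a=.004;b=.06
print("guard",fit([("top",(0,b,h),tl(30,164),1),("top",(0,-b,h),tl(291,86),1),("side",(0,b,h),sl(43,242),1),("side",(0,-b,h),sl(106,103),1)],[.5,.3,0]))
print("unit",fit([("top",(-.105,.095,.01),tu(22,398),1),("top",(-.105,-.095,.01),tu(297,519),1),("top",(.03,0,.1),tu(283,257),1),
 ("side",(.03,0,.1),su(368,115),1),("side",(-.105,.095,.01),su(435,432),1),("side",(-.105,-.095,.01),su(680,305),1),("top",(-.08,0,.045),tu(181,425),.5),("side",(-.08,0,.045),su(527,292),.5)],[.5,-.3,-.4]))
for n,p in(("top",tu(283,257)),("side",su(368,115))):print("port",ray(n,*p,.1))
E
```

```text
probe (array([0.43177456, 0.15584867, 0.        ]), array([ 0.3, -0.1, -0.8, -0.1,  0.4, -0.7]))
[0.4315005  0.15654591 0.156     ]
[0.43157723 0.15865612 0.156     ]
gc [0.58209472 0.32353471 0.2       ]
gc [0.57725151 0.33252279 0.2       ]
guard (array([0.58093317, 0.32499802, 0.31486484]), array([-0.8,  0.2, -0.9,  0.4,  0. , -1.4, -0.1, -1.4]))
unit (array([ 0.54510138, -0.27533493, -0.40875595]), array([ 0.1, -0.1, -1. ,  0.7, -1. , -0. ,  0. , -0.5,  0.1, -1.4,  0.1,
       -1.9,  0.5, -0.2,  0.1, -1.3]))
port [ 0.57267193 -0.28978     0.1       ]
port [ 0.5713559  -0.28332783  0.1       ]
```

The crops gave these positions: probe at about (0.432, 0.156), guard at (0.581, 0.325) with yaw 0.315, and doser at (0.545, -0.276) with yaw -0.409. Next I'll move above the probe, with the spin already set for the port.

Emit:
{"op": "jog_arm", "data": {
  "rows": [-1,45.7,-67.4,0,0.648,-1,45.7,-67.4,0,0.648,-1,45.7,-67.4,0,0.648,-1,45.7,-67.4,0,0.648,-1,45.7,-67.4,0,0.648,-1,45.7,-67.4,0,0.648,-1,45.7,-67.4,0,0.648,-1,45.7,-67.4,0,0.648,-1,45.7,-67.4,0,0.648,-1,45.7,-67.4,0,0.648,-1,45.7,-67.4,0,0.648,-1,45.7,-67.4,0,0.648,-1,45.7,-67.4,0,0.648,-1,45.7,-67.4,0,0.648,-1,45.7,-67.4,0,0.648,-1,45.7,-67.4,0,0.648,-1,45.7,-67.4,0,0.648,-1,45.7,-67.4,0,0.648]
}}

```text
clock: 2.35
ee_pos: [0.4324, 0.1548, 0.2315]
tool_rot: [[0.917, -0.4, 0.0], [-0.4, -0.917, 0.0], [0.0, -0.0, -1.0]]
contact_force: [0.7, -0.8, -0.2]
grip_width: 0.0854
grasp_force: 0.0
```

Emit:
{"op": "jog_arm", "data": {
  "rows": [-1,-0.05,-0.1,6,0,-1,-0.05,-0.1,11.8,0,-1,-0.05,-0.1,11.8,0,-1,-0.05,-0.1,11.8,0,1,-0.05,-0.1,11.8,0,1,-0.05,-0.1,11.8,0,1,-0.05,-0.1,11.8,0,1,-0.05,-0.1,11.8,0,1,-0.05,-0.1,11.8,0,1,-0.05,-0.1,11.8,0]
}}

```text
clock: 3.6
ee_pos: [0.433, 0.157, 0.1142]
tool_rot: [[0.917, -0.398, 0.001], [-0.398, -0.917, 0.0], [0.001, -0.001, -1.0]]
contact_force: [-0.9, -0.0, 6.6]
grip_width: 0.0209
grasp_force: 58.4
```

Emit:
{"op": "jog_arm", "data": {
  "rows": [1,0,0,-6,0,1,0,0,-11,0,1,0,0,-15,0,1,30.5,35.4,-15,0,1,30.5,35.4,-15,0,1,30.5,35.4,-15,0,1,30.5,35.4,-15,0,1,30.5,35.4,-15,0,1,30.5,35.4,-15,0,1,30.5,35.4,-15,0,1,30.5,35.4,-15,0,1,30.5,35.4,-15,0,1,30.5,35.4,-15,0,1,30.5,35.4,-15,0,1,30.5,35.4,-12.5,0,1,30.5,35.4,-12.5,0,1,30.5,35.4,-12.5,0]
}}

```text
clock: 5.72
ee_pos: [0.5715, -0.2887, 0.2389]
tool_rot: [[0.918, -0.397, 0.0], [-0.397, -0.918, -0.0], [0.0, 0.0, -1.0]]
contact_force: [0.7, -0.3, -0.7]
grip_width: 0.0204
grasp_force: 61.2
```

```bash
python3 - <<'E'
from h import *
import cv2
s=robot.state();print(s["ee_pos"],s["grip_width"],s["contact_force"])
t=robot.read_camera("top");d=robot.read_camera("side")
cv2.imwrite("pics/t1.png",t);cv2.imwrite("pics/s1.png",d)
f=lambda im,x,y,w,h,k:cv2.convertScaleAbs(cv2.resize(im[y:y+h,x:x+w],None,fx=k,fy=k,interpolation=cv2.INTER_CUBIC),alpha=1.5,beta=10)
a=f(t,380,165,80,100,5);b=f(d,290,90,60,100,5)
m=np.hstack([a,b]);cv2.imwrite("pics/m1.png",m);print(m.shape)
p=s["ee_pos"]+[0,0,-.104];print(proj("top",p),proj("side",p))
E
```

```text
[ 0.57154953 -0.28869254  0.23892139] 0.02038348512701508 [ 0.7229446  -0.2585651  -0.68294666]
(500, 700, 3)
[419.25667441 208.42690609] [322.15182657 137.85558718]
```

View pics/m1.png

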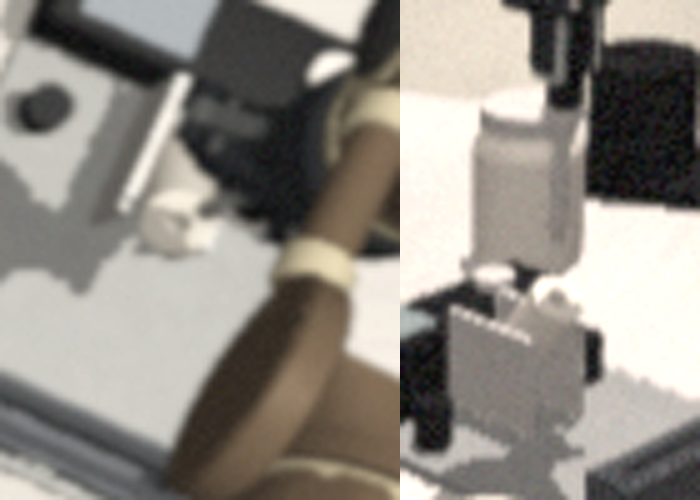

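The side view shows the probe hanging above the mouth, with the rod's column near crop x≈562 and the mouth hole near (556,297). I'll find the rod by differencing the images.

```bash
python3 - <<'E'
from h import *
import cv2
a=cv2.imread("pics/side0.png").astype(int).sum(2);b=cv2.imread("pics/s1.png").astype(int).sum(2)
D=(b-a)
for y in range(106,146,3):print(y,D[y,312:334])
print(proj("top",[.5715,-.2887,.1]),proj("side",[.5715,-.2887,.1]),proj("side",[.5715,-.2887,.2]))
A=cv2.imread("pics/top0.png").astype(int).sum(2);B=cv2.imread("pics/t1.png").astype(int).sum(2)
for y in range(200,216,2):print(y,(B-A)[y,408:430])
E
```

```text
106 [  10   14   12   15    7  -20  -51 -173 -244 -237 -277 -348 -379 -414
 -269  -21   10    1   15   -1   12   22]
109 [  15    8    7    6   14   15   -2 -265 -412 -443 -423 -447 -426 -378
 -245   -9    6   35  -12  -15   15  -12]
112 [  16    3   13   13   20    4 -121 -215 -242 -284 -267 -228 -180 -106
 -164  -60   -5  -34  -35   30   -3   17]
115 [  9  -2   4   2   7  24  12  -5   7  14  13   9   7  -3   5  12  -1  34
  12  15  17 -21]
118 [  -4   15    9   10   14   14   18    3  -31  -66  -89 -124  -58    4
   15    3   10    1   12   15  -15  -24]
121 [  10    8    6    9   15   13    1    7  -73 -114 -121  -84   -8   13
    8   25  -13   -2   15    2   21   22]
124 [ 13  18   3  -5  11   0  -1   5 -31 -31 -21 -32  -2  27  11 -10   6 -29
   2 -23 -11 -27]
127 [ 15  12   3  14   4  17  10  -3 -33 -30 -14 -32  -2  10  15  15   2  -6
  -8  16 -37 -29]
130 [  2   9   6   8  24  -2  13   2 -28 -27 -46 -29   7  10   0  11  19  16
   6  -1  14   5]
133 [  7   4  16   6  -2   9  12   6 -39 -19 -24 -22   2  19   2   5  16   8
  12  17   5  12]
136 [  6  10   8   3   8   9   7   9 -30
[... 591 characters left out ...]
-371 -343 -317 -303]
204 [  27   26   36   39   42   45   44   42   40   44   39   30   -4  -20
  -24  -85 -208 -264 -254 -228 -246 -274]
206 [  -6  -37  -46  -41  -32    1   30   44   38   33   -6  -90 -180 -197
 -172 -210 -229 -203 -191 -232 -271 -285]
208 [ -54  -91 -101  -93  -61  -18   20   32   34   30    4  -51 -131 -157
 -135 -115 -105  -88 -109 -159 -209 -224]
210 [ -52  -89 -101  -99  -69  -20   16   29   30   34   39   36   31   30
   33   34   30   20   -4  -34  -47  -37]
212 [ -23  -68  -93  -98 -103 -100  -83  -73  -47    0   35   44   45   45
   42   42   39   36   37   34   35   33]
214 [ 22   1 -33 -67 -84 -90 -95 -96 -86 -47   7  32  41  40  42  41  39  39
  41  38  41  39]
```

The rod's tip matches the model to about 1 to 2 mm and sits nearly over the mouth. I'll correct slightly and lower the tip just inside it.

Emit:
{"op": "jog_arm", "data": {
  "rows": [1,0.1,0.12,1.5,0,1,0.1,0.12,3,0,1,0.1,0.12,3.6,0,1,0.1,0.12,4.1,0,1,0.1,0.12,4.1,0]
}}

```text
clock: 6.45
ee_pos: [0.5704, -0.2896, 0.1956]
tool_rot: [[0.917, -0.398, -0.004], [-0.398, -0.917, 0.003], [-0.004, -0.001, -1.0]]
contact_force: [-1.8, 2.0, -3.6]
grip_width: 0.0204
grasp_force: 61.0
```

```bash
python3 - <<'E'
from h import *
import cv2
t=robot.read_camera("top");d=robot.read_camera("side")
s=robot.state();print(s["ee_pos"],s["contact_force"],s["clock"])
cv2.imwrite("pics/t2.png",t);cv2.imwrite("pics/s2.png",d)
f=lambda im,x,y,w,h,k:cv2.convertScaleAbs(cv2.resize(im[y:y+h,x:x+w],None,fx=k,fy=k,interpolation=cv2.INTER_CUBIC),alpha=1.5,beta=10)
a=f(t,390,180,50,60,8);b=f(d,300,115,50,60,8)
m=np.hstack([a,b]);cv2.imwrite("pics/m2.png",m);print(m.shape)
E
```

```text
[ 0.57057109 -0.28968825  0.19580786] [-2.35514414  2.28949115 -3.03549172] 6.55
(480, 800, 3)
```

View pics/m2.png

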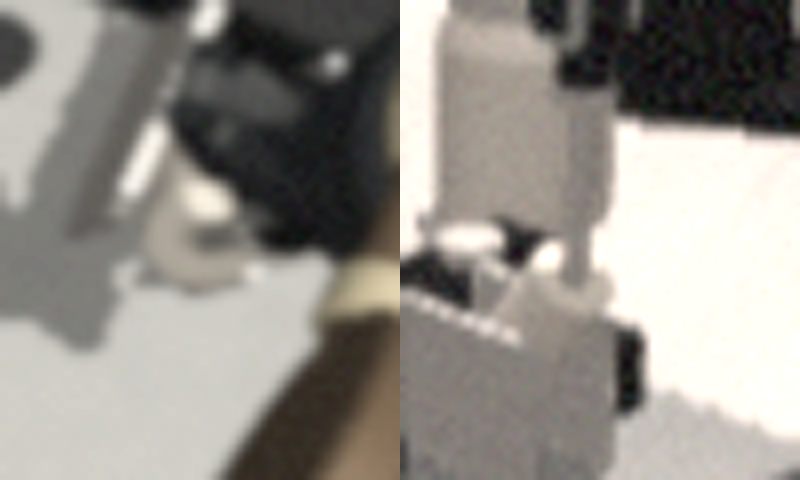

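The side crop shows the rod entering the mouth ring at about (577,285). I'll start tilting it about the lip.

Emit:
{"op": "jog_arm", "data": {
  "rows": [1,-0.7,0,0.0,0,1,-1.4,0,0.06,0,1,-2.2,0,0.18,0,1,-2.9,0,0.31,0,1,-3.6,0,0.52,0,1,-4.3,0,0.76,0,1,-4.3,0,0.76,0]
}}

```text
clock: 7.42
ee_pos: [0.5341, -0.2745, 0.1922]
tool_rot: [[0.917, -0.398, 0.006], [-0.398, -0.917, -0.003], [0.007, 0.0, -1.0]]
contact_force: [3.4, 0.9, 4.9]
grip_width: 0.0206
grasp_force: 62.9
```

```bash
cat > look.py <<'E'
import sys
from h import *
import cv2
n=sys.argv[1];box=[list(map(int,a.split(','))) for a in sys.argv[2:4]]
t=robot.read_camera("top");d=robot.read_camera("side")
s=robot.state();print(s["ee_pos"],s["contact_force"],s["clock"],s["grip_width"])
cv2.imwrite(f"pics/t{n}.png",t);cv2.imwrite(f"pics/s{n}.png",d)
f=lambda im,x,y,w,h,k:cv2.convertScaleAbs(cv2.resize(im[y:y+h,x:x+w],None,fx=k,fy=k,interpolation=cv2.INTER_CUBIC),alpha=1.5,beta=10)
cv2.imwrite(f"pics/m{n}.png",np.hstack([f(t,*box[0]),f(d,*box[1])]))
E
python3 look.py 3 390,180,50,60,8 300,115,50,60,8
```

```text
[ 0.53411563 -0.2744818   0.19216226] [4.06504553 1.16674717 6.26189978] 7.525 0.02084509617425074
```

View pics/m3.png

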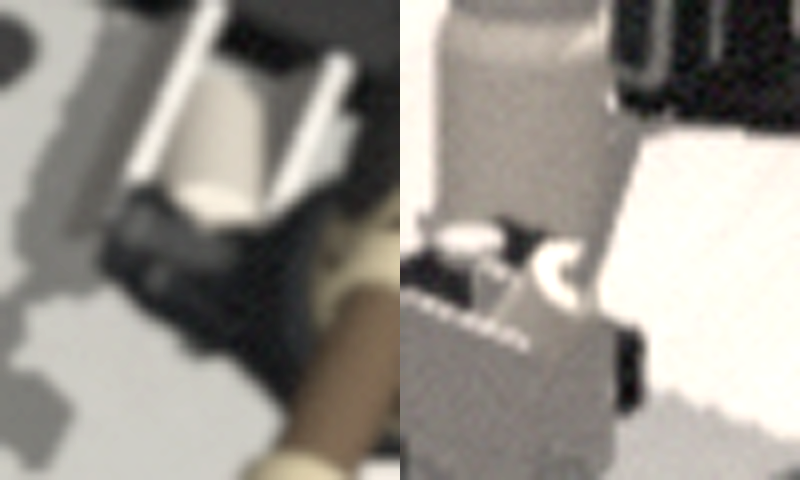

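The rod leans in the bore as intended, with a low force of about 7 N. I'll finish the tilt and start inserting.

Emit:
{"op": "jog_arm", "data": {
  "rows": [1,-0.7,0,0.3,0,1,-1.35,0,0.6,0,1,-2.0,0,1.0,0,1,-2.57,0,1.38,0,1,-2.57,0,1.38,0,1,-2.28,0,1.79,0,1,-2.0,0,2.2,0,1,-2.0,0,2.2,0]
}}

```text
clock: 8.52
ee_pos: [0.5162, -0.2656, 0.1691]
tool_rot: [[0.918, -0.398, 0.006], [-0.398, -0.918, -0.001], [0.005, -0.002, -1.0]]
contact_force: [6.0, 1.9, 3.1]
grip_width: 0.0206
grasp_force: 65.2
```

Emit:
{"op": "jog_arm", "data": {
  "rows": [1,0.29,0,0.41,0,1,0.57,0,0.82,0,1,0.86,0,1.23,0,1,1.15,0,1.64,0,1,1.43,0,2.05,0,1,1.72,0,2.46,0,1,1.72,0,2.46,0]
}}

```text
clock: 9.4
ee_pos: [0.5321, -0.2726, 0.1444]
tool_rot: [[0.918, -0.398, 0.006], [-0.398, -0.918, -0.001], [0.005, -0.001, -1.0]]
contact_force: [6.0, 1.6, 1.9]
grip_width: 0.0205
grasp_force: 65.2
```

Emit:
{"op": "jog_arm", "data": {
  "rows": [1,0.29,0,0.41,0,1,0.57,0,0.82,0,1,0.86,0,1.23,0,1,1.15,0,1.64,0,1,1.43,0,2.05,0,1,1.6,0,2.3,0,1,1.6,0,2.3,0]
}}

```text
clock: 10.28
ee_pos: [0.5461, -0.2781, 0.1221]
tool_rot: [[0.918, -0.398, 0.004], [-0.398, -0.918, 0.001], [0.003, -0.002, -1.0]]
contact_force: [3.1, 5.1, 6.9]
grip_width: 0.0205
grasp_force: 65.4
```

Emit:
{"op": "jog_arm", "data": {
  "rows": [1,0.14,0,0.2,0,1,0.29,0,0.41,0,1,0.4,0,0.57,0,1,0.46,0,0.66,0,1,0.46,0,0.66,0]
}}

```text
clock: 10.9
ee_pos: [0.5488, -0.279, 0.1174]
tool_rot: [[0.918, -0.397, -0.0], [-0.397, -0.918, 0.003], [-0.001, -0.003, -1.0]]
contact_force: [-4.1, 9.0, 19.2]
grip_width: 0.0205
grasp_force: 66.7
```

Emit:
{"op": "jog_arm", "data": {
  "rows": [1,0.1,0,0.15,0,1,0.2,0,0.3,0,1,0.2,0,0.3,0]
}}

```text
clock: 11.28
ee_pos: [0.5486, -0.2792, 0.1168]
tool_rot: [[0.918, -0.397, -0.006], [-0.397, -0.918, 0.005], [-0.007, -0.002, -1.0]]
contact_force: [-12.5, 11.4, 33.5]
grip_width: 0.0206
grasp_force: 68.4
```

```bash
python3 look.py 4 385,175,60,75,6 290,105,65,75,6
```

```text
[ 0.54855314 -0.27917417  0.11683124] [-11.97050939  12.01048082  33.03441895] 11.375 0.020899236603735008
```

The force is purely axial, which fits the collar seating. I'll relax, release, lift and check.

Emit:
{"op": "jog_arm", "data": {
  "rows": [1,-0.2,0,-0.3,0,-1,-0.2,0,-0.3,0,-1,-0.2,0,-0.3,0,-1,-0.2,0,-0.3,0,-1,-0.2,0,-0.3,0,-1,-0.2,0,-6,0,-1,-0.2,0,-12,0,-1,-5,-6,-14,0,-1,-10,-12,-14,0,-1,-15,-18,-14,0,-1,-15,-18,-14,0]
}}

```text
clock: 12.75
ee_pos: [0.4833, -0.0548, 0.2504]
tool_rot: [[0.918, -0.398, -0.0], [-0.398, -0.918, 0.0], [-0.0, -0.0, -1.0]]
contact_force: [0.0, 0.6, 0.9]
grip_width: 0.0856
grasp_force: 0.0
```

```bash
python3 look.py 5 385,175,60,75,6 290,105,65,75,6; python3 - <<'E'
from h import *
p=np.array([.5725,-.289,.1]);ax=np.array([-.5736*.918,.5736*.397,.8192])
print("expected top-centre",proj("top",p+.066*ax),proj("side",p+.066*ax),"collar c",proj("side",p+.006*ax), proj("top",p+.006*ax))
E
```

```text
[ 0.48256312 -0.0530485   0.25011026] [ 0.18951842 -0.13846513 -0.12287689] 12.85 0.0852310428285345
expected top-centre [415.11039142 222.14462498] [331.46897794 135.12133383] collar c [322.46498334 147.25461339] [415.3994525  210.43265069]
```

View pics/m5.png

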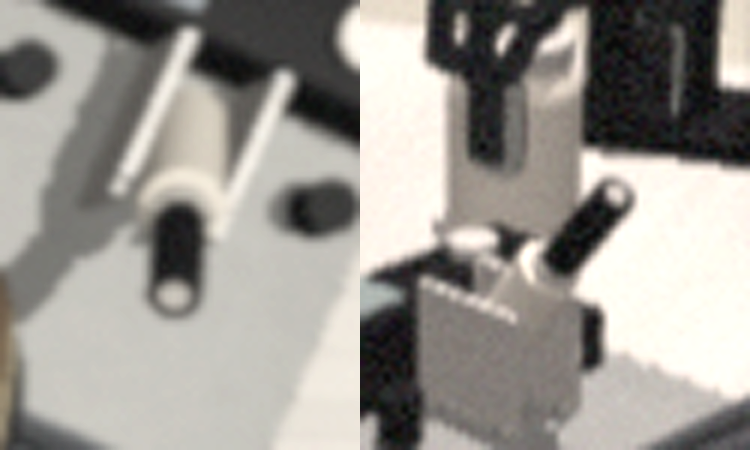

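```bash
python3 - <<'E'
from h import *
def tri(a,b):
    r=least_squares(lambda p:np.r_[proj("top",p)-a,proj("side",p)-np.array(b)],[.55,-.28,.13]);return r.x,r.fun
M,e=tri((415.75,209.4),(321.3,149.2));T,f=tri((173/6+385,294/6+175),(257/6+290,194/6+105))
d=T-M;u=d/np.linalg.norm(d);print(M,T,e.round(1),f.round(1),np.linalg.norm(d),np.degrees(np.arccos(u[2])),np.degrees(np.arctan2(-u[1],-u[0])))
E
```

```text
[ 0.57308245 -0.29051884  0.09667779] [ 0.53344362 -0.27267761  0.14821737] [-0.1 -0.2  0.3  0. ] [ 0.   0.1 -0.2 -0. ] 0.06742310689405792 40.144557937878545 -24.232254896054833
```

Measured from mouth to grip top, the length is 67 mm against the nominal 66, and the lean direction is right, so the probe is home and released. Next is the guard.

Emit:
{"op": "jog_arm", "data": {
  "rows": [-1,-5.9,-38.6,-1,-2.293,-1,-5.9,-38.6,-1,-2.293,-1,-5.9,-38.6,-1,-2.293,-1,-5.9,-38.6,-1,-2.293,-1,-5.9,-38.6,-1,-2.293,-1,-5.9,-38.6,-1,-2.293,-1,-5.9,-38.6,-1,-2.293,-1,-5.9,-38.6,-1,-2.293,-1,-5.9,-38.6,-1,-2.293,-1,-5.9,-38.6,-1,-2.293,-1,-5.9,-38.6,-1,-2.293,-1,-5.9,-38.6,-1,-2.293,-1,-5.9,-38.6,-1,-2.293,-1,-5.9,-38.6,-1,-2.293,-1,-5.9,-38.6,-1,-2.293,-1,-5.9,-38.6,-1,-2.293]
}}

```text
clock: 14.85
ee_pos: [0.5841, 0.3207, 0.2603]
tool_rot: [[-0.307, 0.952, -0.0], [0.952, 0.307, -0.0], [-0.0, -0.0, -1.0]]
contact_force: [-0.4, 0.4, -0.6]
grip_width: 0.0855
grasp_force: 0.0
```

```bash
python3 - <<'E'
from h import *
s=robot.state();R=s["tool_rot"];print(s["ee_pos"],np.degrees(np.arctan2(R[1,0],R[0,0])),s["qpos"])
a=ray("top",126,202.8,.2);b=ray("top",178.2,187.2,.2);print(a,b,np.linalg.norm(a-b),np.degrees(np.arctan2((b-a)[0],(a-b)[1])))
print((R.T@(np.array([.582,.324,.15])-s["ee_pos"])*100).round(2))
E
```

```text
[0.58410473 0.32066961 0.26030976] 107.9051516112565 [ 2.50261585e+01  2.08513030e+01  8.59397275e+01 -5.94679560e-03
  7.32186836e+01  7.12272491e+00]
[0.56293133 0.38038934 0.2       ] [0.60042706 0.26604421 0.2       ] 0.12033594519313955 18.15520351971024
[ 0.38 -0.1  11.03]
```

Emit:
{"op": "jog_arm", "data": {
  "rows": [-1,0.3,-0.1,5.5,0,-1,0.3,-0.1,11,0,-1,0.3,-0.1,11,0,-1,0.3,-0.1,11,0,1,0.3,-0.1,11,0,1,0.3,-0.1,11,0,1,0.3,-0.1,11,0,1,0.3,-0.1,11,0,1,0.3,-0.1,11,0,1,0.3,-0.1,11,0,1,0.3,-0.1,11,0]
}}

```text
clock: 16.23
ee_pos: [0.5824, 0.3235, 0.1509]
tool_rot: [[-0.308, 0.951, 0.001], [0.951, 0.308, 0.0], [0.0, 0.001, -1.0]]
contact_force: [-0.4, 0.3, 3.2]
grip_width: 0.007
grasp_force: 58.9
```

The grip opening is 7 mm, so the guard is held. I'll lift it and carry it over the slot.

Emit:
{"op": "jog_arm", "data": {
  "rows": [1,0,0,-4,0,1,0,0,-9,0,1,0,0,-14,0,1,0,0,-17,0,1,-50.6,-28,-17,0.721,1,-50.6,-28,-17,0.721,1,-50.6,-28,-17,0.721,1,-50.6,-28,-17,0.721,1,-50.6,-28,-17,0.721,1,-50.6,-28,-17,0.721,1,-50.6,-28,-17,0.721,1,-50.6,-28,-17,0.721,1,-50.6,-28,-17,0.721,1,-50.6,-28,-17,0.721,1,-50.6,-28,-17,0.721,1,-50.6,-28,-17,0.721,1,-50.6,-28,-12,0.721,1,-50.6,-28,-8,0.721,1,-50.6,-28,-8,0.721,1,-50.6,-28,-8,0.721]
}}

```text
clock: 18.73
ee_pos: [0.4729, -0.2438, 0.2321]
tool_rot: [[0.395, 0.919, 0.002], [0.919, -0.395, -0.001], [-0.0, 0.002, -1.0]]
contact_force: [-0.1, -0.4, -1.4]
grip_width: 0.0071
grasp_force: 60.3
```

```bash
python3 - <<'E'
from h import *
import cv2
s=robot.state();R=s["tool_rot"];p=s["ee_pos"];print(p,np.degrees(np.arctan2(R[1,0],R[0,0])),s["grip_width"],s["contact_force"])
d=robot.read_camera("side");cv2.imwrite("pics/s6.png",d);t=robot.read_camera("top");cv2.imwrite("pics/t6.png",t)
# expected guard corners; tool x = guard y
for n in("side","top"):
  for sy in(1,-1):
    for h in(-.141,.049): print(n,sy,h,proj(n,p+R[:,0]*.06*sy+[0,0,h]).round(1))
a=cv2.imread("pics/side0.png").astype(int).sum(2);D=d.astype(int).sum(2)-a
for y in range(130,180,4):
    r=D[y];i=np.where(abs(r[280:400])>60)[0]+280;print(y,i.min() if len(i) else 0,i.max() if len(i) else 0,len(i))
E
```

```text
[ 0.47285528 -0.24377502  0.23207862] 66.72343881269367 0.007141291440943007 [-0.11208114 -0.37779134 -1.38694305]
side 1 -0.141 [335.  168.4]
side 1 0.049 [337.9 103.1]
side -1 -0.141 [361.4 155.9]
side -1 0.049 [366.3  93.4]
top 1 -0.141 [372.9 239.9]
top 1 0.049 [390.1 237.3]
top -1 -0.141 [418.4 260.6]
top -1 0.049 [443.5 261.6]
130 343 363 20
134 330 362 31
138 326 363 38
142 324 362 39
146 319 362 41
150 319 362 37
154 323 361 29
158 334 360 27
162 333 352 20
166 333 343 11
170 0 0 0
174 0 0 0
178 322 350 2
```

```bash
python3 - <<'E'
from h import *
import cv2
g=cv2.cvtColor(cv2.imread("pics/top0.png"),cv2.COLOR_BGR2GRAY)
x0,y0=340,220;c=cv2.resize(g[y0:y0+60,x0:x0+90],None,fx=8,fy=8,interpolation=cv2.INTER_CUBIC)
print(g[240:270:3,355:425:4])
for th in(70,80,90,100):
    n,l,st,ct=cv2.connectedComponentsWithStats((c<th).astype(np.uint8));i=1+st[1:,4].argmax()
    r=cv2.minAreaRect(np.argwhere(l==i)[:,::-1].astype(np.float32))
    q=(cv2.boxPoints(r)+.5)/8-.5+[x0,y0];m=q.mean(0)
    w=[ray("top",*v,.0285) for v in q];L=sorted([(np.linalg.norm(w[k]-w[(k+1)%4]),k) for k in range(4)])
    k=L[-1][1];d=w[(k+1)%4]-w[k];print(th,m.round(2),ray("top",*m,.0285)[:2].round(4),[round(a[0],4) for a in L],np.degrees(np.arctan2(-d[0],d[1]))%180)
for yaw in(-22.5,-23.5,-24.2):
    a=np.radians(yaw);print(yaw,.5728-.11*np.cos(a),-.2896-.11*np.sin(a))
E
```

```text
[[117  76  52  48  31  44  57  91 115 117 117 116 118 116 116 117 115 115]
 [115  62  64  49  66  51  35  46  68 108 118 118 119 118 116 117 116 116]
 [101 102  50  57  48  60  63  38  39  53  84 115 118 117 118 116 116 115]
 [136 112 109  89  53  51  50  65  55  32  44  59 100 118 117 116 117 116]
 [135 135 131 102 101  59  55  50  56  64  42  36  47  73 108 117 117 115]
 [135 134 133 132 120 107  90  54  60  48  62  59  35  44  54  89 114 116]
 [135 134 133 133 132 131 109 108  99  61  51  54  66  50  32  47  74 114]
 [134 134 135 133 132 133 133 127 100 102  58  62  50  48  29  43  88 116]
 [135 134 135 133 134 134 133 134 132 121 108  77  53  51  46  51 108 125]
 [133 133 134 133 133 133 133 133 134 135 131  98 108  58  56  67 116 133]]
70 [388.48 251.15] [ 0.4711 -0.24  ] [np.float64(0.0357), np.float64(0.0358), np.float64(0.1572), np.float64(0.1575)] 156.41472994301168
80 [388.4  251.05] [ 0.4714 -0.2398] [np.float64(0.0376), np.float64(0.0377), np.float64(0.1602), np.float64(0.1605)] 156.34276561373227
90 [388.41 251.04] [ 0.4714 -0.2398] [np.float64(0.0395), np.float64(0.0396), np.float64(0.1625), np.float64(0.1628)] 156.37923912629148
100 [388.36 251.05] [ 0.4714 -0.2397] [np.float64(0.0418), np.float64(0.0419), np.float64(0.1651), np.float64(0.1654)] 156.32525843701882
-22.5 0.47117325142375843 -0.24750482243984015
-23.5 0.4719233918176363 -0.24573760241822296
-24.2 0.47246678722104996 -0.244508466277427
```

```bash
python3 - <<'E'
from h import *
import cv2
a=np.radians(-23.6);ux=np.array([np.cos(a),np.sin(a)]);uy=np.array([-np.sin(a),np.cos(a)])
P=np.array([.5728,-.2896])
def prof(n,img,off,z,ss):
    g=cv2.cvtColor(cv2.imread(img),cv2.COLOR_BGR2GRAY).astype(np.float32)
    pts=np.array([[*(P-(.11+off)*ux+s*uy),z] for s in ss/1000]);q=proj(n,pts).astype(np.float32)
    return cv2.remap(g,q[None,:,0],q[None,:,1],cv2.INTER_LINEAR)[0].astype(int)
ss=np.arange(-94,95,2.)
for z in(.044,.012):
  for off in(-.012,0,.012):
    v=prof("top","pics/top0.png",off,z,ss);print("top",z,off);print("L-",v[:24]);print("mid",v[24:71]);print("R+",v[71:][::-1])
v=prof("side","pics/side0.png",0,.044,ss);print("side",v)
sx=np.arange(-30,31,2.)
g=cv2.cvtColor(cv2.imread("pics/top0.png"),cv2.COLOR_BGR2GRAY).astype(np.float32)
for s in(-.03,0,.03):
    q=proj("top",np.array([[*(P+(-.11+x/1000)*ux+s*uy),.044] for x in sx])).astype(np.float32);print("across",s,cv2.remap(g,q[None,:,0],q[None,:,1],1)[0].astype(int))
E
```

```text
top 0.044 -0.012
L- [134 134 134 133 129 122 116 115 114 111 105  92  80  73  71  68  67  66
  64  63  64  63  63  64]
mid [63 62 63 63 64 65 65 65 67 66 66 65 64 64 65 64 63 64 63 63 63 63 64 65
 63 65 66 65 65 66 65 65 65 64 64 64 62 62 63 62 63 64 63 64 65 65 66]
R+ [115 113 109 106 106  99  89  74  67  66  68  68  65  60  60  62  63  64
  64  64  65  65  66  67]
top 0.044 0
L- [135 135 134 133 129 123 118 117 115 112 104  88  72  58  49  45  39  32
  26  23  24  27  31  33]
mid [35 39 44 46 46 46 47 47 47 46 44 43 42 42 43 44 42 44 45 45 47 46 43 43
 44 42 42 43 43 45 45 50 51 52 53 52 48 44 42 42 44 48 48 48 50 49 49]
R+ [116 114 108  97  80  66  53  42  46  54  60  55  51  47  47  46  46  45
  43  43  44  43  47  49]
top 0.044 0.012
L- [134 134 134 133 129 122 117 115 114 111 103  88  74  63  57  53  51  49
  49  49  49  48  48  48]
mid [48 49 49 48 51 50 50 50 50 51 52 51 50 50 50 50 50 50 50 51 49 49 50 50
 52 52 51 50 49 48 50 49 49 50 49 49 49 50 49 48 49 48 49 49 48 48 50]
R+ [117 113 104  90  75  66  56  44  47  56  63  62  57  54  50  49  49  48
  49  50  49  49  50  49]
[... 1208 characters left out ...]
  45  44  45  45  45  42  39  42  44  43  41
  41  44  47  44  40  40  42  43  43  43  43  43  41  41  41  41  41  41
  40  40  42  42  41  40  40  40  41  42  42  42  42  42  42  44  43  42
  41  41  40  40  40  41  45  48  50  52  51  51  54  55  53  50  46  40
  34  30  35  45  64]
across -0.03 [104  98  99  89  69  56  57  58  55  50  51  56  64  64  58  47  36  36
  40  46  54  67  84 104 113 117 118 117 117 117 117]
across 0 [105 100 105 104  97  84  70  61  56  50  52  56  62  63  56  43  33  36
  40  45  53  65  82 102 112 117 118 118 118 118 118]
across 0.03 [112 105 107  96  73  50  52  55  54  49  50  55  61  62  54  42  32  35
  41  46  52  63  79  97 109 115 116 116 117 116 115]
```

Emit:
{"op": "jog_arm", "data": {
  "rows": [1,0,-0.22,1.5,0,1,0,-0.22,3,0,1,0,-0.22,4.0,0,1,0,-0.22,4.4,0,1,0,-0.22,4.8,0,1,0,-0.22,5.0,0,1,0,-0.22,5.0,0]
}}

```text
clock: 19.7
ee_pos: [0.4697, -0.2437, 0.1806]
tool_rot: [[0.397, 0.918, 0.001], [0.918, -0.397, -0.001], [-0.001, 0.001, -1.0]]
contact_force: [0.8, -0.6, -2.9]
grip_width: 0.0074
grasp_force: 60.3
```

Emit:
{"op": "jog_arm", "data": {
  "rows": [1,0,0,0.3,0,1,0,0,0.6,0,1,0,0,0.9,0,1,0,0,1.2,0,1,0,0,1.2,0]
}}

```text
clock: 20.32
ee_pos: [0.4693, -0.2433, 0.168]
tool_rot: [[0.397, 0.918, -0.0], [0.918, -0.397, 0.0], [0.0, -0.0, -1.0]]
contact_force: [-0.3, -1.2, -3.0]
grip_width: 0.0071
grasp_force: 60.2
```

Emit:
{"op": "jog_arm", "data": {
  "rows": [1,0,0,0.4,0,1,0,0,0.8,0,1,0,0,1.2,0,1,0,0,1.5,0,1,0,0,1.7,0,1,0,0,1.7,0]
}}

```text
clock: 21.08
ee_pos: [0.4698, -0.2439, 0.1529]
tool_rot: [[0.397, 0.918, 0.0], [0.918, -0.397, -0.001], [-0.001, 0.001, -1.0]]
contact_force: [-3.3, -2.1, 6.1]
grip_width: 0.0073
grasp_force: 61.6
```

The guard stopped at the expected home height with a small upward force. I'll release it and retreat.

Emit:
{"op": "jog_arm", "data": {
  "rows": [1,0,0,-0.1,0,-1,0,0,-0.1,0,-1,0,0,-0.1,0,-1,0,0,-0.1,0,-1,0,0,-0.1,0,-1,0,0,-4,0,-1,0,0,-9,0,-1,0,0,-14,0,-1,8,-8,-14,0,-1,14,-14,-14,0,-1,14,-14,-14,0,-1,14,-14,-14,0,-1,14,-14,-14,0,-1,14,-14,-14,0]
}}

```text
clock: 22.82
ee_pos: [0.3973, -0.0604, 0.2917]
tool_rot: [[0.398, 0.918, 0.001], [0.918, -0.398, -0.001], [-0.0, 0.001, -1.0]]
contact_force: [-0.2, -0.2, -0.7]
grip_width: 0.0853
grasp_force: 0.0
```

```bash
python3 - <<'E'
from h import *
import cv2
s=robot.state();print(s["ee_pos"],s["contact_force"],s["clock"])
d=robot.read_camera("side");cv2.imwrite("pics/s7.png",d);t=robot.read_camera("top");cv2.imwrite("pics/t7.png",t)
c=np.array([.4698,-.2439]);u=np.array([.397,.918])
for n in("side","top"): print(n,[proj(n,[*(c+u*k),z]).round(1).tolist() for k in(.06,-.06) for z in(.05,.202)])
a=cv2.imread("pics/side0.png").astype(int).sum(2);D=d.astype(int).sum(2)-a
for y in range(108,190,4):
    i=np.where(abs(D[y,325:400])>70)[0]+325;print(y,(i.min(),i.max(),len(i)) if len(i) else 0,end=" ")
s5=cv2.imread("pics/s5.png").astype(int).sum(2);E=d.astype(int).sum(2)-s5
print();print("probe region diff, side vs after release",[(y,int(abs(E[y,318:332]).max())) for y in range(132,152,3)])
A=cv2.imread("pics/top0.png").astype(int).sum(2);B=t.astype(int).sum(2)-A
print()
for y in range(236,272,3):
    i=np.where(abs(B[y,370:460])>50)[0]+370;print(y,(i.min(),i.max(),len(i)) if len(i) else 0,end=" ")
E
```

```text
[ 0.39725673 -0.06037423  0.29170868] [-0.15696787 -0.15595602 -0.70684101] 22.825
side [[335.4, 181.3], [337.7, 131.7], [361.5, 168.4], [365.3, 120.7]]
top [[369.9, 241.6], [382.3, 239.8], [413.9, 261.7], [432.1, 262.6]]
108 (np.int64(343), np.int64(383), 8) 112 (np.int64(376), np.int64(384), 7) 116 (np.int64(379), np.int64(383), 5) 120 0 124 (np.int64(355), np.int64(364), 10) 128 (np.int64(345), np.int64(365), 21) 132 (np.int64(336), np.int64(364), 24) 136 (np.int64(328), np.int64(364), 37) 140 (np.int64(325), np.int64(364), 40) 144 (np.int64(325), np.int64(363), 36) 148 (np.int64(325), np.int64(363), 33) 152 (np.int64(325), np.int64(363), 30) 156 (np.int64(335), np.int64(362), 28) 160 (np.int64(335), np.int64(362), 28) 164 (np.int64(334), np.int64(362), 29) 168 (np.int64(335), np.int64(361), 27) 172 (np.int64(334), np.int64(353), 20) 176 (np.int64(334), np.int64(356), 12) 180 (np.int64(334), np.int64(336), 3) 184 (np.int64(325), np.int64(326), 2) 188 0 
probe region diff, side vs after release [(132, 15), (135, 16), (138, 16), (141, 44), (144, 42), (147, 33), (150, 15)]

236 0 239 (np.int64(379), np.int64(380), 2) 242 (np.int64(370), np.int64(387), 8) 245 (np.int64(370), np.int64(394), 16) 248 (np.int64(370), np.int64(400), 20) 251 (np.int64(376), np.int64(407), 19) 254 (np.int64(383), np.int64(413), 17) 257 (np.int64(390), np.int64(419), 18) 260 (np.int64(404), np.int64(429), 15) 263 (np.int64(420), np.int64(429), 10) 266 0 269 0
```

The guard stands in the slot where predicted, the probe hasn't moved since its release, and the arm is clear.

```bash
python3 -c "
from rig import robot
print(robot.job_done())"
```

```text
the job is handed in; nothing more can be done
None
```

I pushed the probe into the leaning port until its collar stopped on the mouth, slid the guard down to its home height in the slot, released both and handed the job in at about 23 s; the hand-in gave no verdict, so a pass isn't confirmed.

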